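Lock the banding wheel by its hidden rim notch

ROBOT

A 7-joint arm with a two-finger parallel gripper is mounted at the origin on the work surface. World frame = base frame: x ahead of the robot, y to its left, z up, the work surface at z = 0. Lengths are in m, angles in rad, forces in N, time in s.
With the tool pointing down it reaches from about 0.4 to 0.925 m from the base axis. Payload 4.1 kg.
Tool frame: the origin (TCP) lies between the finger pads; the fingertips stand 11 mm ahead of it and the grasp point (between the pads) lies 8 mm behind it; z points along the fingers, x is the direction in which the jaws open and shut, and the axes are right-handed (so a half turn about z gives the same grasp; the last joint's range is limited). The gripper opens to 85 mm and grips with 20 to 120 N. Pads are 22 mm wide; open, the fingers measure 114 mm over their backs; the gripper's body (76 mm by 85 mm) begins 54 mm behind the grasp point. The pads swing forward as they close: fully open they stand 13 mm farther back than shut.
Start: joints at [-1.303, 0.398, 0.045, 1.537, -0.019, 1.207, -0.051], TCP at [0.233, 0.607, 0.242] pointing down, gripper open.
Joint ranges: [-2.82, 2.82], [-0.49, 2.23], [-1.37, 1.46], [0, 2.46], [-1.36, 4.5], [0.23, 2], [-2.94, 2.94]. Speed limits (rad/s): [2.57, 2.57, 3.14, 3.14, 3.14, 3.14, 3.14].

INTERFACE

Orientations are given as a unit quaternion [w, x, y, z].
In Python, from station import * gives the robot as it stands.
- The arm moves only by the shell command python3 -m jog 'ROWS' [OPENING] [FORCE]. ROWS is JSON, a list of rows, each a list of 6 numbers: the shift along the tool's x, y, z in units of 25 mm (1.0 is 25 mm), then the turn, a rotation vector about the tool's x, y, z in units of 6 degrees (1.0 is 6 degrees). A call has 1 to 5 rows; each row is the pose to reach, as a shift and turn from the pose commanded when the call began, along the tool's axes at that moment; what a row does not reach only later rows make up. A row lasts 1/8 s, in which the tool goes at most 62.5 mm and 10.7 degrees, less where a joint would pass 70% of its speed; a pose out of reach is approached as far as the arm can. A call with a gripper value outside its range is refused whole. OPENING is the closure in counts, from 0 (fully open) to 255 (shut), set as the call begins (- or left out, the last holds). The fingers move at their own pace and stop on an object; FORCE is the grip in N (left out, the last holds). Time passes only in rows, so rows that repeat a pose let the fingers close. It gives the time, the measured TCP pose, the force and the opening at its end, in the units of the state.
- get_state(): the state, without advancing time (a new reading comes with each control period).
- capture(name): name is "scene" or "top" or "wrist"; returns a dict with "color" (384x512x3 uint8, red, green, blue), "fov_y" (degrees; the focal length in pixels is half the picture's height over the tangent of half this angle, whatever the lens; pixels are square), "cx", "cy" (the principal point, pixels), "k1" (the pictures are not rectified: a ray, as slopes to the right and down, at radius r is drawn at 1 + k1 r^2 times it, then the intrinsics apply), "view" (4x4, takes a point from world to camera coordinates). Camera axes: x right, y down, z forward; pixel columns grow to the right and rows downward; lengths in m; the calibration is good to about 2 mm. A picture is of the moment at which its call begins. There is no depth.
- finish_job(): hands the job in, once; it reports no verdict.
The state is a dict: "clock": time; "qpos": joint angles; "joint_velocities": joint speeds; "joint_efforts": joint torques, N m; "ee_pos": TCP position; "ee_rot": TCP orientation; "contact_force": force on the tool from outside, world axes, zero at the start; "moment": the same for the moment, N m; "opening": finger opening in m.
Only numpy, scipy, OpenCV 4.12 (cv2) and the standard library are available. Lean on these libraries where they do the work, as an engineer would, in place of code of your own. Each camera call takes 0.05 s, during which the arm holds its last target. There are 200 camera calls.

TASK

Lock the pottery banding wheel: set a fingertip on top of its raised rim beside the red tab, run it clockwise (seen from above) along the rim until you find the notch, then press the key inside the notch fully down and draw clear. Leave the bowl on the wheel and the jar, brush crock and paint cup where they stand, and pick nothing up.

Things in the scene. Friction and masses are not known exactly. Their poses are not given: they have to be found in the camera images.
- stand: Fixed foot of the banding wheel; origin on the table under the wheel's centre, z up, -x axis towards the red tab. The round wheel on it is braked and does not turn under a fingertip. Raised blue rim: circle of 100 mm mean radius (91 to 109 mm), flat top 86 mm above the table, 26 mm above the wheel's floor. One notch breaks the rim.
- wheel_floor (a point): Centre of the wheel's floor, 60 mm above the table. The notch in the rim is 50 mm long (30 degrees) and open to inside and outside. Its centre lies anywhere from 74 to 195 degrees clockwise (seen from above) of the red tab; where is not told, it must be felt or seen.
- red_tab (a point): Middle of the red tab's top, 131 mm from the wheel's centre, 37 mm above the table; the tab is 22 mm wide, 34 mm long and sticks out under the rim.
- rim_start (a point): Point on the middle of the rim's top beside the red tab (on the stand's -x axis, 100 mm from the centre, 86 mm above the table), where the sweep begins.
- rim_45 (a point): Point on the middle of the rim's top 45 degrees clockwise (seen from above) of rim_start; the sweep passes it before the notch.
- key (a joint): Travel straight down of the brass key in the notch (40 mm along the rim, 16 mm across), m: 0 raised, its top 8 mm below the rim's top; 0.008 fully down (locked), its top 16 mm below the rim's top. It takes about 3 to 4 N to push and stays where it is left.
- bowl: Loose small unglazed bowl, 80 mm across, 45 mm high, standing on the wheel's floor near its centre; origin at the centre of its underside. To be left alone.
- jar: Loose closed glass jar, 72 mm across, 110 mm high, on the table; origin at the centre of its underside. To be left alone.
- crock: Loose white crock of brushes, 92 mm across, 110 mm high (170 mm with brushes), on the table; origin at the centre of its underside. To be left alone.
- cup: Loose small clear cup of orange paint, 62 mm across, 36 mm high, on the table; origin at the centre of its underside. To be left alone.

How it is judged:
On the way, in this order (a step that is already met when the one before it is completed fails the run):
1. a fingertip rests on the rim beside the red tab, the key still raised (contact force between the fingers and stand above 0.4 N and horizontal distance between the grasp point and rim_start below 0.03 m and value of joint key below 0.003 m), for 0.02 s.
2. the fingertip is on the rim 45 degrees further clockwise, the key still raised (contact force between the fingers and stand above 0.4 N and horizontal distance between the grasp point and rim_45 below 0.03 m and value of joint key below 0.003 m), for 0.02 s.
3. the fingertip presses the key down in its notch (value of joint key above 0.0065 m and contact force between the fingers and stand above 0.4 N), for 0.05 s.
At the end, for the whole second after the job is handed in: The key is down by more than 6.5 of its 8 mm and stays so; the bowl is within 20 mm, and the jar, crock and cup within 30 mm, of where they began, the bowl at rest (value of joint key above 0.0065 m and distance of bowl from where it was at the start of the episode below 0.02 m and distance of each of jar, crock, cup from where it was at the start of the episode below 0.03 m and linear speed of bowl below 0.02 m/s); the robot touches nothing.
It fails at once if the bowl was shifted or lifted by more than 20 mm (distance of bowl from where it was at the start of the episode above 0.02 m).
It fails at once if the jar, crock or cup was shifted or lifted by more than 30 mm (distance of any of jar, crock, cup from where it was at the start of the episode above 0.03 m).
It also fails if it takes over 72 s, if anything falls off the work surface, if the arm or the gripper's body presses on something with over 40 N, if the wrist force passes 120 N, or if a joint passes its speed limit or range.

## Working session

There is one attempt and no reset: what is moved stays moved. The work goes in short steps, Python scripts to look and compute and a shell command to move; the robot and the scene stay as the last step left them, time stands still between calls to the robot, and variables do not carry over. Pictures are saved under pics/ and viewed, about 8 in all and at most 12, crops included, and the job is handed in when it is done.

```bash
mkdir -p pics
cat > h.py <<'E'
from station import *
import numpy as np, cv2
from scipy.spatial.transform import Rotation as R
def ray(c,u,v):
    f=192/np.tan(np.radians(c["fov_y"])/2)
    K=np.array([[f,0,c["cx"]],[0,f,c["cy"]],[0,0,1.]])
    p=cv2.undistortPoints(np.array([[[u,v]]],float),K,np.array([c["k1"],0,0,0.]))[0,0]
    V=np.array(c["view"]); Rm=V[:3,:3]; return -Rm.T@V[:3,3], Rm.T@np.array([p[0],p[1],1])
def at(c,u,v,z):
    o,d=ray(c,u,v); return o+d*(z-o[2])/d[2]
def proj(c,P):
    f=192/np.tan(np.radians(c["fov_y"])/2); V=np.array(c["view"])
    q=(V[:3,:3]@np.atleast_2d(P).T+V[:3,3:4]).T; s=q[:,:2]/q[:,2:]; s=s*(1+c["k1"]*(s**2).sum(1,keepdims=True))
    return s*f+[c["cx"],c["cy"]]
def save(c,n): cv2.imwrite(f"pics/{n}.png",c["color"][:,:,::-1])
E
python3 - <<'E'
from h import *
a=capture("top"); b=capture("scene")
im=np.hstack([a["color"],b["color"]])[:,:,::-1]
cv2.imwrite("pics/a.png",cv2.resize(a["color"][:,:,::-1],(800,600),interpolation=cv2.INTER_CUBIC)); save(b,"b")
import pickle; pickle.dump((a,b),open("ab.pkl","wb"))
s=get_state(); print(s["clock"],s["ee_pos"],s["ee_rot"],s["contact_force"],s["opening"])
for c in(a,b): print(c["fov_y"],c["k1"],at(c,256,192,0.086),ray(c,256,192)[0])
E
```

```text
0.1 [0.23288885 0.60625262 0.24136665] [ 5.51323676e-04  8.24175843e-01  5.66333313e-01 -6.74832343e-04] [-0.36684371 -0.73679083 -0.51225388] 0.08550406211698536
51.46657448045863 -0.0016252190332517744 [ 0.49074449 -0.00706971  0.086     ] [0.34273127 0.01866369 1.22315491]
53.538278867428 0.02471601332357356 [ 0.4577708  -0.00203355  0.086     ] [1.08010752 0.21459575 0.86781464]
```

View pics/a.png

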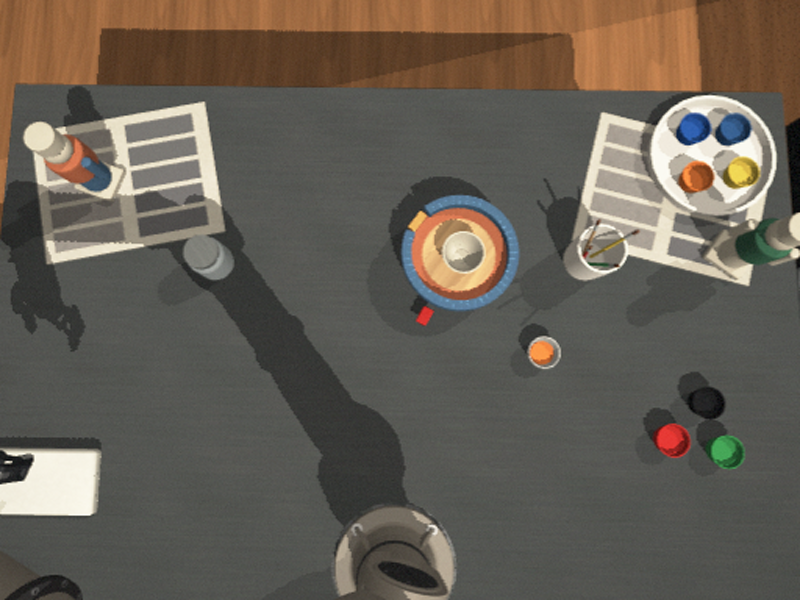

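View pics/b.png

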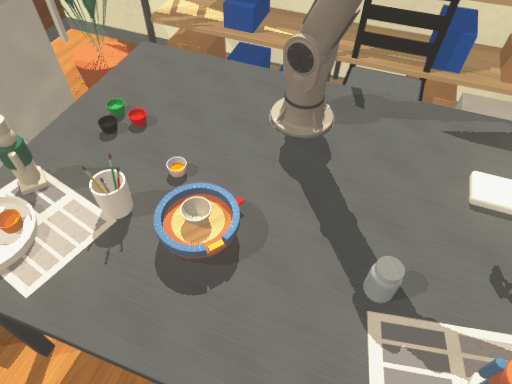

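The top view (800x600) shows the wheel at about (460,252), the red tab at (425,315) and the yellow key in its notch at (417,221). The jar is at (208,258), the crock at (596,252) and the cup at (544,352). The scene view agrees. Next I'll work out coordinates.

Run:
```python
from h import *; import pickle
from scipy.optimize import least_squares
a,b=pickle.load(open("ab.pkl","rb"))
def mask(c,lo,hi,box):
    h=cv2.cvtColor(c["color"],cv2.COLOR_RGB2HSV); m=cv2.inRange(h,lo,hi); k=np.zeros_like(m); x0,y0,x1,y1=box; k[y0:y1,x0:x1]=m[y0:y1,x0:x1]
    v,u=np.nonzero(k); return u,v
u,v=mask(a,(98,90,60),(118,255,255),(245,115,345,210))
P=np.array([at(a,x,y,.086)[:2] for x,y in zip(u,v)])
r=least_squares(lambda p:np.hypot(*(P-p[:2]).T)-.1,P.mean(0),loss="soft_l1",f_scale=.005)
C=r.x; d=np.hypot(*(P-C).T); print("centre",C,"n",len(P),"r pct",np.percentile(d,[2,50,98]))
u,v=mask(b,(98,90,60),(118,255,255),(145,170,250,265)); Q=np.array([at(b,x,y,.086)[:2] for x,y in zip(u,v)])
# outer top edge only: circle fit robust
r2=least_squares(lambda p:np.hypot(*(Q-p[:2]).T)-.1,Q.mean(0),loss="soft_l1",f_scale=.003);print("scene centre",r2.x,len(Q))
for n,lo,hi,z in(("tab",(0,180,120),(6,255,255),.037),("key",(15,120,140),(28,255,255),.078)):
    for c,box in((a,(255,125,290,215)),(b,(200,190,250,260))):
        u,v=mask(c,lo,hi,box)
        if len(u)==0: print(n,"none");continue
        if n=="key": u,v=u[:],v[:]
        p=at(c,u.mean(),v.mean(),z)[:2]; e=p-C; print(n,len(u),u.mean(),v.mean(),p,np.hypot(*e),np.degrees(np.arctan2(e[1],e[0])))
for n,x,y,z in(("jar",203,250,.11),("crock",602,246,.11),("cup",544,352,.03),("bowl",465,251,.105)): print(n,at(a,x*.64,y*.64,z))
```

```text
centre [ 0.58170206 -0.11579666] n 1292 r pct [0.0890562  0.10008472 0.10956049]
scene centre [ 0.58389152 -0.11674122] 1131
tab 75 271.32 201.58666666666667 [ 0.46870101 -0.05426319] 0.12866858569410208 151.42999033078783
tab 31 239.2258064516129 200.2258064516129 [ 0.4641699  -0.04882342] 0.13527462595668524 150.3242521447427
key 141 274.0354609929078 149.24113475177305 [ 0.61923363 -0.05930217] 0.06782511572142055 56.40230847429411
key 360 209.7277777777778 234.52777777777777 [ 0.62228197 -0.06273427] 0.06680078920088985 52.59274656631675
jar [0.57550032 0.35326107 0.11      ]
crock [ 0.59119331 -0.37466057  0.11      ]
cup [ 0.4008396  -0.28450813  0.03      ]
bowl [ 0.58009868 -0.12496781  0.105     ]
```

```bash
cat > u.py <<'E'
import numpy as np
from scipy.spatial.transform import Rotation as R
C=np.array([.5825,-.116]); Rt=R.from_quat([.00055,.824176,.566333,-.00067],scalar_first=True)
def rim(a,z,r=.1): return np.r_[C+r*np.array([np.cos(np.radians(a)),np.sin(np.radians(a))]),z]
def units(frm,tos): return np.round(Rt.inv().apply(np.atleast_2d(tos)-frm)/.025,2).tolist()
E
python3 - <<'E'
from h import *; from u import *; import pickle
a,b=pickle.load(open("ab.pkl","rb"))
for c in(a,b):
    h=cv2.cvtColor(c["color"],cv2.COLOR_RGB2HSV)
    g=[]
    for t in range(20,140,2):
        q=proj(c,[rim(t,.086,r) for r in(.096,.1,.104)]).round().astype(int)
        g.append((t,int(sum(98<=h[y,x,0]<=118 for x,y in q))))
    print([t for t,n in g if n<2])
s=get_state(); p=s["ee_pos"]; st=rim(151,.15)
print(units(p,np.array([p+(st-p)*0+0, st])), st)
E
```

```text
[42, 44, 46, 48, 50, 52, 54, 56, 58, 60, 62, 64]
[38, 40, 42, 44, 46, 48, 50, 52, 54, 56, 58, 60, 62, 64]
[[0.0, 0.0, 0.0], [-21.39, 19.45, 3.69]] [ 0.49503803 -0.06751904  0.15      ]
```

```bash
python3 -m jog '[[-1.7,1.55,0,0,0,0],[-3.4,3.1,0,0,0,0],[-5.1,4.65,0,0,0,0],[-6.8,6.2,0,0,0,0],[-8.5,7.7,0,0,0,0]]' 255; python3 -m jog '[[-1.7,1.55,0,0,0,0],[-3.4,3.1,0,0,0,0],[-5.1,4.65,0,0,0,0],[-6.8,6.2,0,0,0,0],[-8.5,7.7,0,0,0,0]]'
python3 - <<'E'
from h import *; from u import *
p=get_state()["ee_pos"]; print(units(p,[rim(151,.15),rim(151,.11)]), get_state()["ee_rot"])
E
```

```text
clock: 0.72
ee_pos: [0.337, 0.3373, 0.2421]
ee_rot: [0.0, 0.824, 0.566, -0.0]
contact_force: [1.1, 0.3, -0.1]
opening: 0.0002
clock: 1.35
ee_pos: [0.4403, 0.0702, 0.2422]
ee_rot: [-0.0, 0.824, 0.566, 0.0]
contact_force: [0.5, 1.3, -1.0]
opening: -0.0
[[-4.35, 4.02, 3.7], [-4.35, 4.02, 5.3]] [-1.38095241e-04  8.24160556e-01  5.66356159e-01  2.46612389e-04]
```

```bash
python3 -m jog '[[-1.5,1.4,0.8,0,0,0],[-3,2.8,1.8,0,0,0],[-4.35,4,3,0,0,0],[-4.35,4,4.2,0,0,0],[-4.35,4,4.8,0,0,0]]'
python3 - <<'E'
from h import *; from u import *
c=capture("top"); b=capture("scene"); w=capture("wrist")
cr=lambda c,x,y:cv2.resize(c["color"][y:y+130,x:x+130,::-1],(400,400),interpolation=cv2.INTER_CUBIC)
cv2.imwrite("pics/c.png",np.hstack([cr(c,230,100),cv2.resize(w["color"][:,:,::-1],(400,400))]))
p=get_state()["ee_pos"]; print(p,units(p,[rim(151,.097)]),get_state()["contact_force"])
E
```

```text
clock: 1.98
ee_pos: [0.4932, -0.0656, 0.1205]
ee_rot: [-0.001, 0.824, 0.566, -0.001]
contact_force: [0.7, 0.4, -0.9]
opening: 0.0001
[ 0.49409354 -0.06464305  0.12199614] [[-0.09, 0.08, 1.0]] [ 0.79436605 -0.21602327 -0.22335692]
```

View pics/c.png

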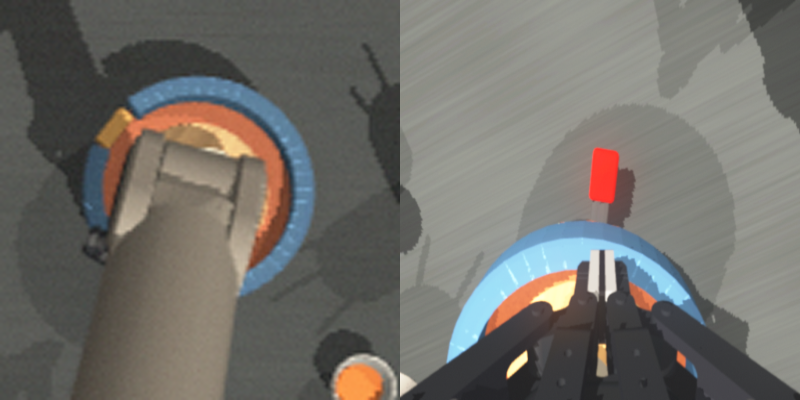

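The wrist view shows the fingertips at (600,255), over the blue rim and in line with the red tab at (605,175). I'll lower to contact.

```bash
python3 -m jog '[[-0.09,0.08,0.5,0,0,0],[-0.09,0.08,0.8,0,0,0],[-0.09,0.08,0.92,0,0,0],[-0.09,0.08,0.98,0,0,0],[-0.09,0.08,0.98,0,0,0]]'; python3 -m jog '[[0,0,0.03,0,0,0],[0,0,0.06,0,0,0],[0,0,0.06,0,0,0]]'
```

```text
clock: 2.75
ee_pos: [0.4956, -0.0681, 0.0979]
ee_rot: [0.0, 0.824, 0.566, 0.0]
contact_force: [0.5, 0.4, 0.4]
opening: -0.0002
clock: 3.12
ee_pos: [0.4958, -0.0681, 0.0971]
ee_rot: [-0.0, 0.824, 0.566, 0.0]
contact_force: [-1.7, 0.1, 6.8]
opening: -0.0002
```

Contact at 6.8 N and z 0.097, as expected. Now I'll compute the arc.

Run:
```python
from u import *
g=151
for k in range(4):
    f=rim(g,.0965); t=[g-5*i for i in range(1,6)]; print(t,[x[:2] for x in units(f,[rim(a,.0965) for a in t])]); g=t[-1]
```

```text
[146, 141, 136, 131, 126] [[0.34, 0.06], [0.68, 0.16], [1.01, 0.28], [1.32, 0.43], [1.62, 0.61]]
[121, 116, 111, 106, 101] [[0.28, 0.2], [0.55, 0.43], [0.79, 0.68], [1.02, 0.95], [1.21, 1.23]]
[96, 91, 86, 81, 76] [[0.17, 0.3], [0.32, 0.62], [0.43, 0.95], [0.52, 1.29], [0.58, 1.63]]
[71, 66, 61, 56, 51] [[0.03, 0.35], [0.02, 0.7], [-0.01, 1.04], [-0.07, 1.39], [-0.17, 1.72]]
```

```bash
python3 -m jog '[[0.34,0.06,0,0,0,0],[0.68,0.16,0,0,0,0],[1.01,0.28,0,0,0,0],[1.32,0.43,0,0,0,0],[1.62,0.61,0,0,0,0]]'
```

```text
clock: 3.75
ee_pos: [0.5236, -0.0378, 0.0971]
ee_rot: [0.0, 0.825, 0.566, -0.001]
contact_force: [-4.0, -3.5, 8.7]
opening: 0.0001
```

```bash
python3 -m jog '[[0.28,0.2,0,0,0,0],[0.55,0.43,0,0,0,0],[0.79,0.68,0,0,0,0],[1.02,0.95,0,0,0,0],[1.02,0.95,0,0,0,0]]'
```

```text
clock: 4.38
ee_pos: [0.5561, -0.0214, 0.0971]
ee_rot: [0.0, 0.824, 0.566, 0.0]
contact_force: [-1.5, -0.7, 5.0]
opening: -0.0003
```

```bash
python3 -m jog '[[0.19,0.28,0,0,0,0],[0.36,0.58,0,0,0,0],[0.51,0.9,0,0,0,0],[0.62,1.23,0,0,0,0],[0.71,1.57,0,0,0,0]]'
```

```text
clock: 5.0
ee_pos: [0.597, -0.0182, 0.0971]
ee_rot: [-0.002, 0.824, 0.566, -0.001]
contact_force: [-6.0, 0.4, 10.1]
opening: -0.0001
```

```bash
python3 -m jog '[[0.06,0.34,0,0,0,0],[0.09,0.69,0,0,0,0],[0.08,1.04,0,0,0,0]]'
```

```text
clock: 5.38
ee_pos: [0.6225, -0.0246, 0.0971]
ee_rot: [-0.002, 0.824, 0.567, -0.001]
contact_force: [-4.6, 2.6, 7.1]
opening: 0.0001
```

```bash
python3 -m jog '[[-0.04,0.34,0,0,0,0],[-0.1,0.69,0,0,0,0],[-0.14,0.83,0,0,0,0],[-0.14,0.83,0,0,0,0]]'
python3 - <<'E'
from h import *; from u import *
c=capture("wrist"); save(c,"w1")
e=get_state()["ee_pos"][:2]-C; print(np.hypot(*e),np.degrees(np.arctan2(e[1],e[0])))
E
```

```text
clock: 5.88
ee_pos: [0.6417, -0.0366, 0.096]
ee_rot: [0.0, 0.824, 0.566, -0.0]
contact_force: [-0.2, 0.0, -0.4]
opening: 0.0001
0.09912735649839391 53.48415923377037
```

View pics/w1.png

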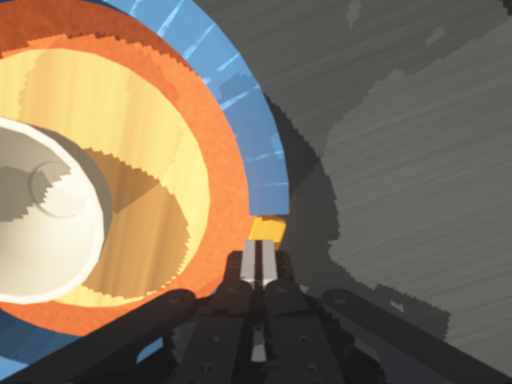

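The force fell to zero and the tip dropped below rim level, so it is in the notch. The picture shows the tip at (260,245) over the yellow key, with the notch's far edge at (268,213). Pressing now.

```bash
python3 -m jog '[[0,0,0.2,0,0,0],[0,0,0.32,0,0,0],[0,0,0.42,0,0,0]]'; python3 -m jog '[[0,0,0.08,0,0,0],[0,0,0.16,0,0,0],[0,0,0.2,0,0,0],[0,0,0.2,0,0,0]]'
```

```text
clock: 6.3
ee_pos: [0.6414, -0.0359, 0.0857]
ee_rot: [-0.0, 0.824, 0.566, -0.0]
contact_force: [-1.8, 1.0, 3.0]
opening: -0.0001
clock: 6.8
ee_pos: [0.6415, -0.036, 0.0812]
ee_rot: [-0.0, 0.824, 0.566, -0.0]
contact_force: [-2.9, 1.2, 5.1]
opening: -0.0002
```

```bash
python3 -m jog '[[0,0,0.04,0,0,0],[0,0,0.08,0,0,0],[0,0,0.08,0,0,0]]'
```

```text
clock: 7.18
ee_pos: [0.6416, -0.036, 0.081]
ee_rot: [-0.001, 0.824, 0.566, 0.0]
contact_force: [-6.1, 2.4, 15.2]
opening: 0.0002
```

Bottomed out: 15 N at z 0.081, which is 16.1 mm below the rim contact height. Drawing clear.

```bash
python3 -m jog '[[0,0,-0.5,0,0,0],[0,0,-1.5,0,0,0],[0,0,-3,0,0,0],[0,0,-5,0,0,0],[0,0,-6,0,0,0]]'; python3 -m jog '[[-0.5,-1.5,0,0,0,0],[-1,-3,0,0,0,0],[-1.5,-4.5,0,0,0,0],[-1.5,-4.5,0,0,0,0]]'
python3 - <<'E'
from h import *
a=capture("top"); b=capture("scene"); w=capture("wrist")
cr=lambda c,x,y:cv2.resize(c["color"][y:y+130,x:x+130,::-1],(400,400),interpolation=cv2.INTER_CUBIC)
cv2.imwrite("pics/f.png",np.hstack([cr(b,130,140),cv2.resize(w["color"][:,:,::-1],(400,300)).copy() if 0 else cv2.copyMakeBorder(cv2.resize(w["color"][:,:,::-1],(400,300)),0,100,0,0,0)]))
import pickle; a0,b0=pickle.load(open("ab.pkl","rb"))
for n,(x,y,r) in {"jar":(203,290-12,22),"crock":(112,195,25),"cup":(177,167,14),"bowl":(197,208,12)}.items():
    t=b0["color"][y-r:y+r,x-r:x+r] if n!="jar" else b0["color"][250:305,360:410]
    m=cv2.matchTemplate(b["color"],t,cv2.TM_CCOEFF_NORMED); k=cv2.minMaxLoc(m); o=(360,250) if n=="jar" else (x-r,y-r)
    if n=="jar": o=(360,250)
    print(n,round(k[1],3),np.subtract(k[3],o))
E
```

```text
clock: 7.8
ee_pos: [0.6434, -0.0369, 0.2321]
ee_rot: [0.002, 0.824, 0.566, 0.002]
contact_force: [-0.9, 0.6, -1.2]
opening: -0.0002
clock: 8.3
ee_pos: [0.5211, -0.0312, 0.2287]
ee_rot: [-0.001, 0.824, 0.566, 0.0]
contact_force: [0.5, 0.8, 0.8]
opening: -0.0
jar 0.814 [0 0]
crock 0.999 [0 0]
cup 0.999 [0 0]
bowl 0.999 [0 0]
```

View pics/f.png

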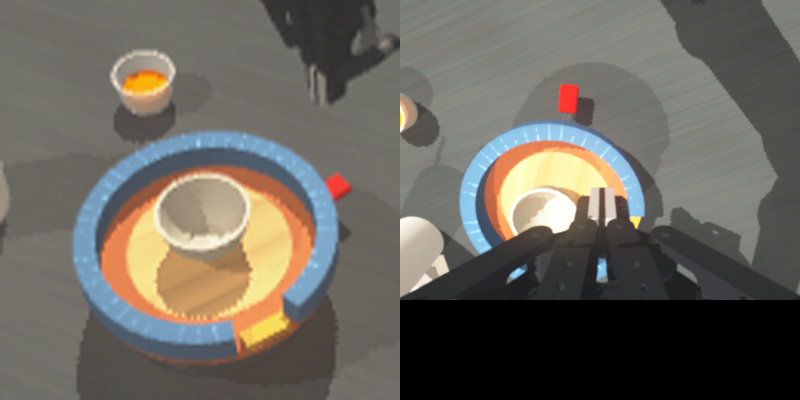

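The key sits low in the notch at (265,328), the bowl and cup have not moved, and the arm is clear.

```bash
python3 -c "
from station import *
print(finish_job(), get_state()['contact_force'])"
```

```text
the job is handed in; nothing more can be done
the job is handed in; nothing more can be done
```

I pressed the key in the notch fully down and drew clear, then handed the job in at about 8.5 s of the 72 s allowed; no verdict is reported.

- **Sweep:** I set the closed fingertips on the rim beside the red tab with 6.8 N. I ran them clockwise past the 45-degree point, where the force read 5 N. At about 98 degrees the force fell to zero and the tip dropped into the notch.
- **Press:** The key bottomed out at 15 N with the tip 16.1 mm below the rim top, which matches the 16 mm for fully down.
- **Last checks:** The picture shows the key low in the notch and the arm clear of everything. Comparing scene pictures from before and after, the bowl, crock, cup and jar had not shifted by a pixel. The jar's match was weaker (0.81 against 0.999), probably because the arm's shadow had moved off it. No other check failed or disagreed.

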